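# Uncap the colour meter's port and seat its square reference tile

### The job

Unscrew the black cap with the orange bar from the colour meter's sample port: turn it anticlockwise until it comes up against its stop, then lift it off and stand it right way up on the green mat. Then seat the square yellow reference tile, grip up, flat and fully home in the matching square well that the cap covered, and let go. Leave the round tile and the glassware where they stand.

Things in the scene. Friction and masses are not known exactly. Their poses are not given: they have to be found in the camera images.
- meter: Fixed pale colour meter, a box 200 (x) x 160 (y) x 55 mm high. Origin: centre of its underside, z up. A raised sample port stands on its top, near the point x = -30, y = 0 mm, its sides parallel to the meter's x and y.
- port_mark (a point): Nominal centre of the port's square well, on the well's floor (69 mm over the meter's origin; axes as the meter's). The well is 31.6 x 31.6 mm, 6 mm deep, sharp edged, walls 2.8 mm thick, mouth 20 mm above the meter's top. The port is adjustable: the true centre lies up to 3 mm off this point in x and in y, not told: feel or look for it.
- cap: Loose black screw cap, 79 mm across, about 120 g, top disc 20 mm over its origin (centre of its lower rim, z up). Screwed on, the origin is 59 mm over the meter's, up to 1.5 mm off the port's true centre in x and in y. Lugs hold it: it turns anticlockwise (positive about z) with hardly any rise by 1.65 to 2.3 rad, how far is not told, to a hard stop.
- cap_bar (a point): Middle of the cap's orange grip bar, 33 mm over the cap's origin; the bar runs along the cap's x, 50 mm long, 12 mm wide, from 20 to 46 mm over the origin. At the hard stop, and up to 0.12 rad short of it, the cap lifts straight off; elsewhere its lugs let it rise only about 1.5 mm.
- tile_square: Loose yellow square tile, 30 x 30 x 8 mm, about 60 g, with a blue grip bar on top along its x: 26 mm long, 12 mm wide, from 8 to 36 mm over the origin. Origin: centre of its underside, z up. It stands on the bench and may swap places with the round tile. It fits the well in any of four quarter turns, 0.8 mm of room on each side.
- tile_round: Loose yellow round tile, 34 mm across, 8 mm thick, with the same blue grip bar. Origin: centre of its underside. Not used: leave it alone.
- mat: Fixed green mat, 140 x 140 x 3 mm thick, flat on the bench, where the cap goes. Origin: centre of its underside.
- flask: Loose conical glass flask with a stopper, 88 mm across, 190 mm high. Origin: centre of its underside. Leave alone.
- beaker: Loose glass beaker, 70 mm across, 90 mm high. Origin: centre of its underside. Leave alone.
- vial: Loose small amber vial, 24 mm across, 45 mm high, between the tiles' places, a little nearer the robot. Origin: centre of its underside. Leave alone.
There are look-alikes about, which are no part of the job. Leave any blue or purple look-alike of the cap alone. Leave any red look-alike of the tile_square alone.

How it is judged:
By the outcome, as a careful person would: the job done as asked, in the order asked, and still so for the second after the job is handed in, with the robot touching nothing.
It also fails if it takes over 72 s, if anything falls off the work surface, if the arm or the gripper's body presses on something with over 40 N, if the wrist force passes 120 N, or if a joint passes its speed limit or range.

### The arm

A 6-joint arm with a two-finger parallel gripper is mounted at the origin on the work surface. World frame = base frame: x ahead of the robot, y to its left, z up, the work surface at z = 0. Lengths are in m, angles in rad, forces in N, time in s.
With the tool pointing down it reaches from about 0.3 to 0.875 m from the base axis. Payload 6.4 kg.
Tool frame: the origin (TCP) lies midway between the tips of the shut fingers; the grasp point (between the pads) lies 19 mm behind it; z points along the fingers, y is the line along which they close (so a half turn about z gives the same grasp; the last joint's range is limited). The gripper opens to 85 mm and grips with 20 to 120 N. Pads are 22 mm wide; open, the fingers measure 114 mm over their backs; the gripper's body (76 mm by 85 mm) begins 54 mm behind the grasp point. The pads swing forward as they close: fully open they stand 13 mm farther back than shut.
Start: joints at [0.958, 0.181, 1.607, -0, 1.354, -0.206], TCP at [0.228, 0.528, 0.194] pointing down, gripper open.
Joint ranges: [-2.99, 2.99], [-0.89, 2.07], [0.3, 2.58], [-1.14, 4.28], [0, 2.63], [-3.12, 3.12]. Speed limits (rad/s): [2.57, 2.57, 3.01, 3.14, 3.14, 3.14].

### API

Orientations are given as a unit quaternion [w, x, y, z].
In Python, from bench import status, camera, ctrl gives the robot as it stands. The module is installed in compiled form; this text tells all that it offers.
- The arm moves only by the shell command python3 -m handwheel 'ROWS'. ROWS is JSON, a list that holds one entry, the list of rows, each a list of 7 numbers: the opening, from -1 (shut) to 1 (fully open), then the shift along the tool's x, y, z in cm, then the turn, a rotation vector about the tool's x, y, z in degrees. A call has 1 to 10 rows; each row is the pose to reach, as a shift and turn from the pose commanded when the call began, along the tool's axes at that moment; what a row does not reach only later rows make up. A row lasts 1/8 s, in which the tool goes at most 62.5 mm and 10.7 degrees, less where a joint would pass 70% of its speed; a pose out of reach is approached as far as the arm can. A call with a gripper value outside its range is refused whole. The fingers move at their own pace and stop on an object; the grip force is fixed at half the most. Time passes only in rows, so rows that repeat a pose let the fingers close. It gives the time, the measured TCP pose, the force, the opening and the grip force at its end, in the units of the state.
- status.get_obs(): the state, without advancing time (a new reading comes with each control period).
- camera(name): name is "scene" or "top" or "wrist"; returns a dict with "frame" (480x640x3 uint8, blue, green, red), "depth" (480x640 float32, m along the optical axis (not along the pixel's ray), 0 where there is no reading), "fx", "fy", "cx", "cy" (pixels), "extrinsics" (4x4, takes a point from camera to world coordinates); the wrist camera has in their place "hand_eye" (4x4, takes a point from camera to tool coordinates, whose origin is the TCP and whose axes are the flange's). Camera axes: x right, y down, z forward; pixel columns grow to the right and rows downward; lengths in m; the calibration is good to about 2 mm. A picture is of the moment at which its call begins: read the wrist's pose just before it.
- ctrl.hand_in(): hands the job in; it is judged then, once.
The state is a dict: "time_s": time; "q": joint angles; "dq": joint speeds; "joint_efforts": joint torques, N m; "eef_pos": TCP position; "eef_rot": TCP orientation; "wrist_force": force on the tool from outside, world axes, zero at the start; "torque": the same for the moment, N m; "opening": opening from 0.0 (shut) to 1.0 (fully open); "grasp_force": force on a finger pad.
Only numpy, scipy, OpenCV 4.12 (cv2) and the standard library are available. Lean on these libraries where they do the work, as an engineer would, in place of code of your own. Each camera call takes 0.05 s, during which the arm holds its last target. There are 200 camera calls.

## Working session

There is one attempt and no reset: what is moved stays moved. The work goes in short steps, Python scripts to look and compute and a shell command to move; the robot and the scene stay as the last step left them, time stands still between calls to the robot, and variables do not carry over. Pictures are saved under pics/ and viewed, at most 10 in all, crops included, and the job is handed in when it is done.

```bash
mkdir -p pics; cat > h.py <<'E'
import numpy as np, cv2
from scipy.spatial.transform import Rotation as R
from bench import status, camera, ctrl
def T():
    o=status.get_obs(); M=np.eye(4); q=o["eef_rot"]
    M[:3,:3]=R.from_quat([q[1],q[2],q[3],q[0]]).as_matrix(); M[:3,3]=o["eef_pos"]; return M
def snap(name):
    t=T(); c=camera(name)
    c["X"]=c["extrinsics"] if "extrinsics" in c else t@c["hand_eye"]; return c
def pts(c):
    v,u=np.mgrid[:480,:640]; d=c["depth"]
    P=np.stack([(u-c["cx"])/c["fx"]*d,(v-c["cy"])/c["fy"]*d,d],-1)
    return P@c["X"][:3,:3].T+c["X"][:3,3]
def plane(c,u,v,z):
    r=c["X"][:3,:3]@np.array([(u-c["cx"])/c["fx"],(v-c["cy"])/c["fy"],1]); o=c["X"][:3,3]
    return o+r*(z-o[2])/r[2]
E
python3 - <<'E'
from h import *
print(status.get_obs()); print(T().round(3))
for n in("scene","top"):
    c=snap(n); cv2.imwrite(f"pics/{n}0.png",c["frame"]); print(n,c["X"].round(3),c["fx"])
    np.savez(f"{n}0.npz",**c)
E
```

```text
{'time_s': 0.0, 'q': array([ 9.57717093e-01,  1.81524054e-01,  1.60801269e+00,  6.92704003e-06,
        1.35382168e+00, -2.06304330e-01]), 'dq': array([-1.06900545e-03,  1.46957144e-03, -3.71789705e-04,  1.14279943e-03,
        2.54091365e-05,  7.16752397e-04]), 'joint_efforts': array([-2.16596400e-04, -4.44873726e+01, -3.51337945e+01, -2.66752431e-04,
        9.31910996e-03, -1.93833472e-06]), 'eef_pos': array([0.22711589, 0.52756688, 0.19359151]), 'eef_rot': array([-3.54778287e-04,  2.01988767e-01,  9.79387440e-01, -8.08473363e-04]), 'wrist_force': array([-0.02409291,  0.57243387, -0.89959194]), 'torque': array([ 0.07399092, -0.05876833,  0.04348508]), 'grasp_force': 0.0, 'opening': 1.0016795162961405}
[[-0.918  0.396 -0.001  0.227]
 [ 0.396  0.918 -0.001  0.528]
 [ 0.    -0.002 -1.     0.194]
 [ 0.     0.     0.     1.   ]]
scene [[ 0.476  0.495 -0.727  1.174]
 [ 0.879 -0.284  0.382 -0.365]
 [-0.018 -0.821 -0.57   0.58 ]
 [ 0.     0.     0.     1.   ]] 571.3548692422135
top [[ 0.006 -0.994  0.112  0.454]
 [-1.    -0.006 -0.002 -0.057]
 [ 0.003 -0.112 -0.994  1.001]
 [ 0.     0.     0.     1.   ]] 559.6600205417959
```

View pics/top0.png

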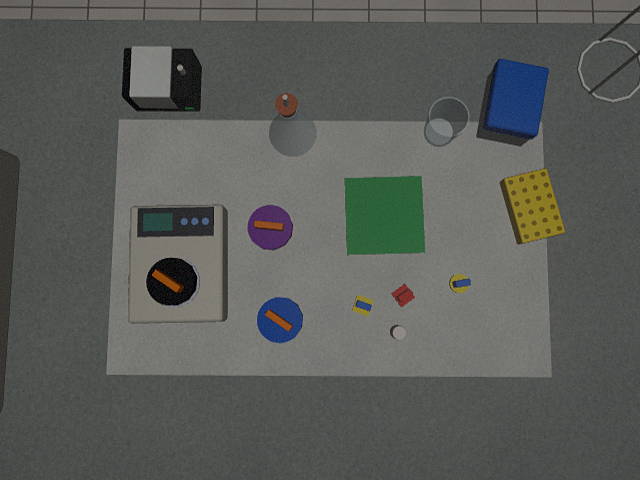

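View pics/scene0.png

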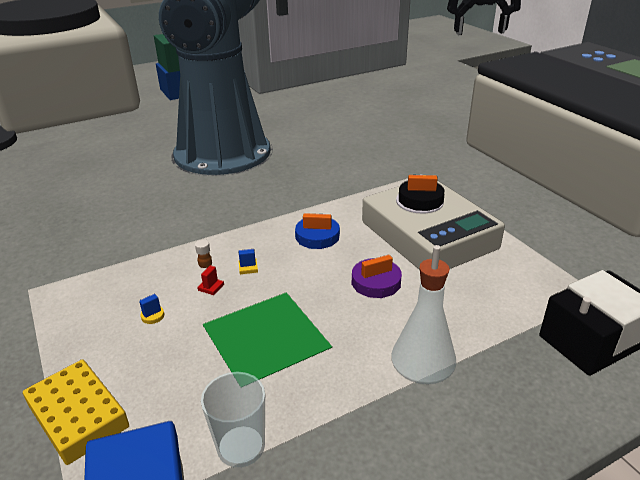

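Top view: the black cap with its bar is at (172,281). The square yellow tile is at (363,305), and the green mat at (385,215).

Things that could be mistaken for them:
- **Cap:** purple (270,227), blue (280,320).
- **Tile:** red (403,295), round yellow (460,284), yellow perforated block (533,206).

I choose the black cap at (172,281) and the square yellow tile at (363,305).

```bash
cat > meas.py <<'E'
from h import *
def hsv(c): return cv2.cvtColor(c["frame"],cv2.COLOR_BGR2HSV)
def rect(P2):
    (cx,cy),(w,h),a=cv2.minAreaRect((P2*1000).astype(np.float32))
    if w<h: w,h,a=h,w,a+90
    return np.round([cx,cy,w,h,(a+90)%180-90],1)
ORANGE=((4,120,90),(20,255,255)); BLUE=((95,120,50),(125,255,255)); GREEN=((50,100,40),(75,255,255)); YEL=((22,120,90),(34,255,255))
def blob(c,rng,box,e=0):
    m=cv2.inRange(hsv(c),*rng); k=np.zeros_like(m); u0,v0,u1,v1=box; k[v0:v1,u0:u1]=255; m&=k
    n,l,s,_=cv2.connectedComponentsWithStats(m); i=1+np.argmax(s[1:,4]); m=(l==i).astype(np.uint8)
    return m
def topface(c,m,tol=.004):
    P=pts(c)[(m>0)&(c["depth"]>0)]; z=np.percentile(P[:,2],90); Q=P[abs(P[:,2]-z)<tol]; return Q
E
python3 - <<'E'
from meas import *
t=dict(np.load("top0.npz")); s=dict(np.load("scene0.npz"))
for nm,c,rng,box in [("bar top",t,ORANGE,(140,255,205,300)),("bar scene",s,ORANGE,(395,165,450,200)),("grip top",t,BLUE,(350,290,378,320)),("grip scene",s,BLUE,(235,245,262,270)),("mat top",t,GREEN,(330,160,440,270)),("mat scene",s,GREEN,(190,280,340,390)),("yel top",t,YEL,(350,290,378,320))]:
    m=blob(c,rng,box); Q=topface(c,m); print(nm,m.sum(),rect(Q[:,:2]),"z",np.median(Q[:,2]).round(4), np.percentile(Q[:,2],95).round(4))
P=pts(t)
b=P[200:330,120:235].reshape(-1,3); b=b[(abs(b[:,2]-.055)<.006)]; print("meter top",rect(b[:,:2]),np.median(b[:,2]))
hs=hsv(t); m=cv2.inRange(hs,(0,0,0),(180,255,60)); m=m[250:315,140:210]; q=P[250:315,140:210][m>0]; q=q[abs(q[:,2]-.079)<.008]; print("cap disc",len(q),rect(q[:,:2]),np.median(q[:,2]),cv2.minEnclosingCircle((q[:,:2]*1000).astype(np.float32)))
f=cv2.resize(t["frame"][250:315,140:210],None,fx=5,fy=5); g=cv2.resize(t["frame"][270:350,340:480],None,fx=4,fy=4)
o=np.zeros((330,920,3),np.uint8);o[:325,:350]=f;o[:320,360:920]=g;cv2.imwrite("pics/c1.png",o[:,:800])
E
```

```text
bar top 226 [480.2 202.7  49.1  11.3  56.7] z 0.1043 0.1069
bar scene 442 [482.4 199.5  49.9  15.3  61.5] z 0.1066 0.1084
grip top 88 [ 442.5 -117.2   24.1    9.7   72. ] z 0.0355 0.0376
grip scene 253 [ 443.7 -119.4   24.6   14.2   68.8] z 0.0378 0.0398
mat top 5840 [ 604.2 -157.6  139.1  138.6  -88. ] z 0.0027 0.0055
mat scene 6450 [ 604.7 -159.3  141.9  140.3    1.5] z 0.0052 0.0068
yel top 171 [ 442.1 -117.6   29.3   28.9   72. ] z 0.0079 0.0108
meter top [511.8 202.2 199.6 160.3   1.4] 0.054687910286304764
cap disc 1530 [480.6 202.9  79.6  75.6 -89.8] 0.0784217822657472 ((479.8978576660156, 202.82899475097656), 40.25436019897461)
```

View pics/c1.png

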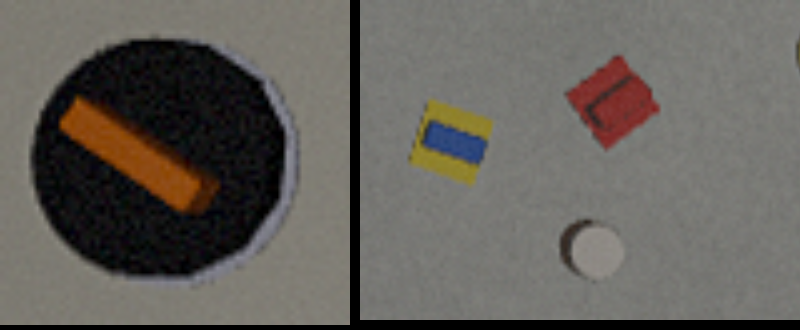

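Crop: the left part shows the black cap with its orange bar. The right part shows the square yellow tile with its blue grip, the red look-alike, and the vial's white lid. The choice is confirmed. The heights agree too: bar top 0.105, grip top 0.036, meter top 0.055.

```bash
cat >> h.py <<'E'
def go(x,y,z,yaw):
    """tool-frame delta (cm, deg) to TCP x,y,z pointing down with tool x at yaw deg"""
    t=T(); a=np.radians(yaw); G=np.array([[np.cos(a),np.sin(a),0],[np.sin(a),-np.cos(a),0],[0,0,-1]])
    d=t[:3,:3].T@(np.array([x,y,z])-t[:3,3])*100; r=R.from_matrix(t[:3,:3].T@G).as_rotvec(degrees=True)
    print("delta",d.round(2),r.round(1),"yaw now",np.degrees(np.arctan2(t[1,0],t[0,0])).round(2),"pos",t[:3,3].round(4))
E
python3 -c "
from h import *
go(.481,.202,.19,58)"
```

```text
delta [-36.2  -19.86   0.39] [-0.1  0.1 98.7] yaw now 156.69 pos [0.2272 0.5276 0.1937]
```

```bash
python3 -m handwheel '[[[1,-36.2,-19.86,0,0,0,98.7],[1,-36.2,-19.86,0,0,0,98.7],[1,-36.2,-19.86,0,0,0,98.7],[1,-36.2,-19.86,0,0,0,98.7],[1,-36.2,-19.86,0,0,0,98.7],[1,-36.2,-19.86,0,0,0,98.7],[1,-36.2,-19.86,0,0,0,98.7],[1,-36.2,-19.86,0,0,0,98.7],[1,-36.2,-19.86,0,0,0,98.7],[1,-36.2,-19.86,0,0,0,98.7]]]'
cat > bar.py <<'E'
from meas import *
def full(c): return (0,0,640,480)
def look(name,rng,n,box=(0,0,640,480)):
    c=snap(n); m=blob(c,rng,box); Q=topface(c,m,.003); print(name,m.sum(),rect(Q[:,:2]),"z",np.median(Q[:,2]).round(4)); return c,m
E
python3 - <<'E'
from bar import *
c,m=look("bar",ORANGE,"wrist"); print(c["hand_eye"].round(3),c["fx"]); cv2.imwrite("pics/w1.png",c["frame"]); go(.481,.202,.14,58)
E
```

```text
time_s: 1.35
eef_pos: [0.4811, 0.2022, 0.194]
eef_rot: [-0.0, 0.875, 0.485, -0.0]
wrist_force: [0.7, -0.1, -0.3]
opening: 0.996
grasp_force: 0.0
bar 986 [483.1 202.3  49.4  11.8  57.6] z 0.1044
[[-0.    -0.965 -0.262  0.067]
 [ 1.    -0.     0.     0.002]
 [-0.    -0.262  0.965 -0.179]
 [ 0.     0.     0.     1.   ]] 354.1472268979024
delta [-0.04  0.01  5.41] [-0.  0. -0.] yaw now 58.0 pos [0.4811 0.2024 0.1941]
```

View pics/w1.png

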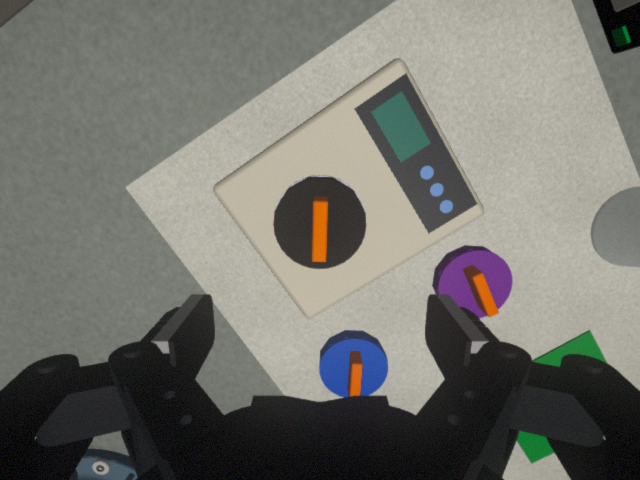

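The wrist view shows the black cap centred at (320,222) with its bar vertical between the open fingers, at yaw 57.6. Next I descend and grip.

```bash
python3 -m handwheel '[[[1,0.06,0.09,5,0,0,0],[1,0.06,0.09,8,0,0,0],[1,0.06,0.09,10,0,0,0],[1,0.06,0.09,11,0,0,0],[1,0.06,0.09,11,0,0,0],[-1,0.06,0.09,11,0,0,0],[-1,0.06,0.09,11,0,0,0],[-1,0.06,0.09,11,0,0,0],[-1,0.06,0.09,11,0,0,0],[-1,0.06,0.09,11,0,0,0]]]'
```

```text
time_s: 2.65
eef_pos: [0.4825, 0.2025, 0.0846]
eef_rot: [0.0, 0.875, 0.485, 0.0]
wrist_force: [-0.3, 0.3, 0.3]
opening: -0.0
grasp_force: 0.0
```

```bash
python3 - <<'E'
from bar import *
print(status.get_obs()["opening"],status.get_obs()["grasp_force"])
c=snap("wrist"); s=snap("scene"); 
o=np.zeros((480,800,3),np.uint8); o[:,:480]=c["frame"][:,80:560]; o[:400,480:]=cv2.resize(s["frame"][120:270,370:490],(320,400)); cv2.imwrite("pics/w2.png",o)
E
```

```text
-0.0003624766608971841 0.0
```

View pics/w2.png

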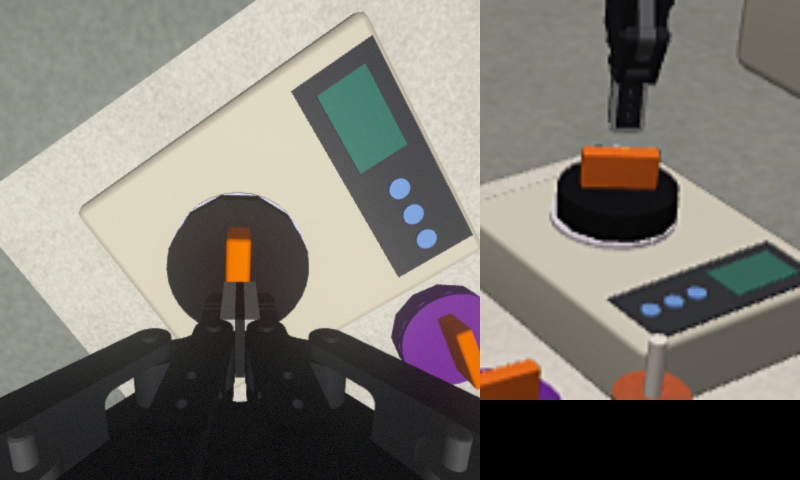

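The fingers have shut above the bar: in the crop the tips are at (240,285) and the bar at (238,255). I'll measure where the tips and the bar really are.

```bash
python3 - <<'E'
from bar import *
print(T()[:3,3])
c,m=look("bar wrist",ORANGE,"wrist"); 
P=pts(c)
for u,v in [(318,250),(318,275),(310,285),(312,290),(325,290),(318,300),(250,250)]: print(u,v,c["depth"][v,u].round(4),P[v,u].round(4),c["frame"][v,u])
s=snap("scene"); m=blob(s,ORANGE,(380,150,460,215)); Q=topface(s,m); print("bar scene",rect(Q[:,:2]),np.median(Q[:,2]))
P=pts(s)
for v in range(150,180,3):
  u=425; print(u,v,P[v,u].round(4),s["frame"][v,u])
t=snap("top"); m=blob(t,ORANGE,(140,255,205,300)); Q=topface(t,m); print("bar top",m.sum(),rect(Q[:,:2]),np.median(Q[:,2]))
P=pts(t)[255:310,140:205]; print("top max z",np.nanmax(P[...,2]))
E
```

```text
[0.48241884 0.2024918  0.08449134]
bar wrist 1833 [581.3  46.7  50.2  12.   84.9] z 0.0454
318 250 0.1656 [0.4934 0.2183 0.1048] [  0 128 244]
318 275 0.1688 [0.4868 0.2078 0.1049] [  0 127 243]
310 285 0.1446 [0.4866 0.2134 0.1287] [74 78 83]
312 290 0.139 [0.4876 0.2131 0.1344] [72 75 79]
325 290 0.1407 [0.4915 0.2098 0.1328] [72 73 77]
318 300 0.1309 [0.4894 0.2116 0.1429] [30 31 37]
250 250 0.1943 [0.4573 0.2311 0.0773] [63 68 71]
bar scene [481.6 200.3  50.2  14.6  59.2] 0.10658873353385184
425 150 [0.504  0.1821 0.1708] [14 11 12]
425 153 [0.4914 0.193  0.1575] [16 14 14]
425 156 [0.4902 0.1946 0.1511] [21 20 19]
425 159 [0.4897 0.1955 0.1451] [23 21 20]
425 162 [0.49   0.1959 0.1396] [56 56 56]
425 165 [0.4937 0.1935 0.1362] [26 24 24]
425 168 [0.4859 0.2006 0.1252] [86 86 86]
425 171 [0.3106 0.3454 0.002 ] [123 131 131]
425 174 [0.3248 0.3346 0.0041] [135 131 117]
425 177 [0.483  0.2049 0.1054] [ 26 106 235]
bar top 94 [472.  190.5  20.6  11.2  58.8] 0.10446440306231641
top max z 1.0013273052110532
```

Both cameras put the shut tips about 38 mm above the reported TCP, so I'll allow for that in the rest of the moves. I'll open, go down 3 cm and check before closing.

```bash
python3 -m handwheel '[[[1,0,0,0,0,0,0],[1,0,0,0,0,0,0],[1,0,0,0,0,0,0],[1,0,0,0,0,0,0],[1,0,0,0,0,0,0],[1,0,0,1,0,0,0],[1,0,0,2,0,0,0],[1,0,0,3,0,0,0],[1,0,0,3,0,0,0]]]'
python3 - <<'E'
from bar import *
s=snap("scene");c=snap("wrist")
P=pts(s); 
import itertools
m=(s["frame"].max(2)<100)&(P[...,2]>.083)&(np.hypot(P[...,0]-.4825,P[...,1]-.2025)<.09)
for lo in (.085,.09,.095,.1,.11,.12,.13,.15): 
  q=P[m&(P[...,2]>lo)&(P[...,2]<lo+.005)]; print(lo,len(q),q.mean(0).round(3) if len(q) else "")
o=np.zeros((480,800,3),np.uint8); o[:,:480]=c["frame"][:,80:560]; o[:400,480:]=cv2.resize(s["frame"][120:270,370:490],(320,400)); cv2.imwrite("pics/w3.png",o)
E
```

```text
time_s: 4.03
eef_pos: [0.4813, 0.2023, 0.053]
eef_rot: [-0.0, 0.875, 0.485, -0.001]
wrist_force: [-0.3, -0.6, -0.4]
opening: 1.003
grasp_force: 0.0
0.085 2 [0.496 0.22  0.087]
0.09 1 [0.497 0.219 0.09 ]
0.095 0 
0.1 4 [0.492 0.195 0.104]
0.11 41 [0.488 0.194 0.113]
0.12 41 [0.502 0.184 0.123]
0.13 37 [0.519 0.175 0.133]
0.15 32 [0.521 0.171 0.153]
```

View pics/w3.png

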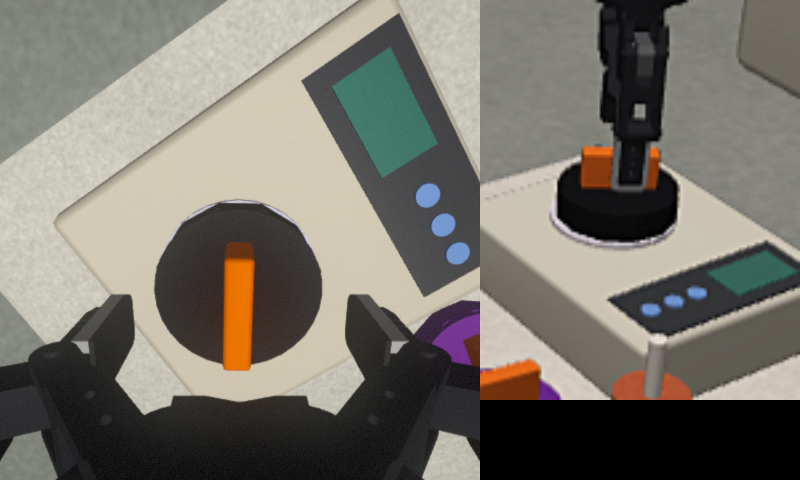

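The fingers now straddle the bar: in the left crop the bar is at (238,310) between pads at (115,320) and (365,320). I'll go 6 mm lower and close.

```bash
python3 -m handwheel '[[[1,0,0,0.6,0,0,0],[1,0,0,0.6,0,0,0],[-1,0,0,0.6,0,0,0],[-1,0,0,0.6,0,0,0],[-1,0,0,0.6,0,0,0],[-1,0,0,0.6,0,0,0],[-1,0,0,0.6,0,0,0],[-1,0,0,0.6,0,0,0]]]'
```

```text
time_s: 5.12
eef_pos: [0.4827, 0.2026, 0.0487]
eef_rot: [0.0, 0.875, 0.485, 0.0]
wrist_force: [0.3, 0.3, 2.8]
opening: 0.126
grasp_force: 60.1
```

Gripped. The first turn is 86°, which is short of the earliest possible stop.

```bash
python3 -m handwheel '[[[-1,0,0,0,0,0,-10],[-1,0,0,0,0,0,-20],[-1,0,0,0,0,0,-30],[-1,0,0,0,0,0,-40],[-1,0,0,0,0,0,-50],[-1,0,0,0,0,0,-60],[-1,0,0,0,0,0,-70],[-1,0,0,0,0,0,-80],[-1,0,0,0,0,0,-86],[-1,0,0,0,0,0,-86]]]'
python3 -c "
from h import *
o=status.get_obs();print(o['torque'].round(2));go(.482,.202,.08,144)"
```

```text
time_s: 6.38
eef_pos: [0.482, 0.2023, 0.0487]
eef_rot: [-0.0, 0.308, 0.951, -0.0]
wrist_force: [-2.6, -1.3, 5.4]
opening: 0.123
grasp_force: 60.6
[-0.2   0.46  0.06]
delta [-0.02 -0.03 -3.13] [-0.1 -0.   0.1] yaw now 144.08 pos [0.482  0.2023 0.0487]
```

```bash
python3 -m handwheel '[[[-1,0,0,0,0,0,-4],[-1,0,0,0,0,0,-8],[-1,0,0,0,0,0,-12],[-1,0,0,0,0,0,-12]]]'
python3 -c "
from h import *
o=status.get_obs();print(o['torque'].round(2));go(.482,.202,.08,156)"
```

```text
time_s: 6.88
eef_pos: [0.4824, 0.2024, 0.0487]
eef_rot: [-0.0, 0.208, 0.978, -0.0]
wrist_force: [-0.1, -1.3, 5.0]
opening: 0.125
grasp_force: 60.5
[-0.1   0.29  0.09]
delta [ 0.02 -0.06 -3.13] [-0. -0. -0.] yaw now 155.97 pos [0.4824 0.2024 0.0487]
```

```bash
python3 -m handwheel '[[[-1,0,0,0,0,0,-3],[-1,0,0,0,0,0,-6],[-1,0,0,0,0,0,-6]]]'
python3 -c "
from h import *
o=status.get_obs();print(o['torque'].round(2));go(.482,.202,.08,162)"
```

```text
time_s: 7.25
eef_pos: [0.4821, 0.2024, 0.0487]
eef_rot: [-0.0, 0.157, 0.988, -0.0]
wrist_force: [-3.3, -1.4, 6.2]
opening: 0.127
grasp_force: 60.7
[-0.18  0.51  0.02]
delta [ 0.   -0.04 -3.13] [-0.  -0.  -0.1] yaw now 161.93 pos [0.4821 0.2024 0.0487]
```

```bash
python3 -m handwheel '[[[-1,0,0,0,0,0,-3],[-1,0,0,0,0,0,-6],[-1,0,0,0,0,0,-6]]]'
python3 -c "
from h import *
o=status.get_obs();print(o['torque'].round(2));go(.482,.202,.08,168)"
```

```text
time_s: 7.62
eef_pos: [0.4819, 0.2022, 0.0487]
eef_rot: [-0.001, 0.105, 0.994, -0.0]
wrist_force: [-4.2, -1.8, 7.5]
opening: 0.124
grasp_force: 60.8
[-0.31  0.65 -0.  ]
delta [-0.01 -0.02 -3.13] [-0.1 -0.1 -0.1] yaw now 167.93 pos [0.4819 0.2022 0.0487]
```

```bash
python3 -m handwheel '[[[-1,0,0,0,0,0,-3],[-1,0,0,0,0,0,-6],[-1,0,0,0,0,0,-6]]]'
python3 -c "
from h import *
o=status.get_obs();print(o['torque'].round(2));go(.482,.202,.08,174)"
```

```text
time_s: 8.0
eef_pos: [0.4818, 0.2023, 0.0488]
eef_rot: [-0.001, 0.053, 0.999, -0.0]
wrist_force: [-4.7, -1.6, 8.2]
opening: 0.125
grasp_force: 60.9
[-0.28  0.72  0.08]
delta [-0.02 -0.03 -3.12] [-0.  -0.1 -0.1] yaw now 173.94 pos [0.4818 0.2023 0.0488]
```

```bash
python3 -m handwheel '[[[-1,0,0,0,0,0,-3],[-1,0,0,0,0,0,-6],[-1,0,0,0,0,0,-6]]]'
python3 -c "
from h import *
o=status.get_obs();print(o['torque'].round(2));go(.482,.202,.08,180)"
```

```text
time_s: 8.38
eef_pos: [0.4819, 0.202, 0.0487]
eef_rot: [-0.001, 0.001, 1.0, -0.0]
wrist_force: [-4.0, -2.9, 7.8]
opening: 0.123
grasp_force: 60.9
[-0.48  0.71 -0.04]
delta [-0.01 -0.   -3.13] [-0.1 -0.1 -0.1] yaw now 179.93 pos [0.4819 0.202  0.0487]
```

```bash
python3 -m handwheel '[[[-1,0,0,0,0,0,-3],[-1,0,0,0,0,0,-6],[-1,0,0,0,0,0,-6]]]'
python3 - <<'E'
from bar import *
o=status.get_obs();print(o['torque'].round(2));go(.482,.202,.08,186)
c=snap("wrist"); m=blob(c,ORANGE,(240,180,400,420)); v,u=np.nonzero(m); print(cv2.minAreaRect(np.stack([u,v],1).astype(np.float32)))
E
```

```text
time_s: 8.75
eef_pos: [0.4816, 0.2033, 0.0488]
eef_rot: [-0.001, -0.051, 0.999, 0.001]
wrist_force: [-3.7, 2.3, 7.5]
opening: 0.125
grasp_force: 61.3
[ 0.55  0.68 -0.42]
delta [-0.02 -0.12 -3.12] [ 0.1 -0.1 -0.1] yaw now -174.14 pos [0.4816 0.2033 0.0488]
((319.4999694824219, 312.0), (30.999996185302734, 131.99996948242188), 0.0)
```

Torque about z is rising (-0.42), so the stop is near. I'll press a little further.

```bash
python3 -m handwheel '[[[-1,0,0,0,0,0,-2],[-1,0,0,0,0,0,-3],[-1,0,0,0,0,0,-3]]]'
python3 - <<'E'
from bar import *
o=status.get_obs();print(o['torque'].round(2));go(.482,.202,.08,189)
E
```

```text
time_s: 9.18
eef_pos: [0.4816, 0.2033, 0.0488]
eef_rot: [-0.001, -0.076, 0.997, 0.001]
wrist_force: [-6.2, 1.1, 8.2]
opening: 0.126
grasp_force: 74.7
[ 0.43  0.89 -1.51]
delta [-0.01 -0.12 -3.12] [ 0.1 -0.1 -0.3] yaw now -171.3 pos [0.4816 0.2033 0.0488]
```

It's against the stop (torque -1.5). I'll relax 2° and lift.

```bash
python3 -m handwheel '[[[-1,0,0,0,0,0,2],[-1,0,0,-0.4,0,0,2],[-1,0,0,-0.8,0,0,2],[-1,0,0,-1.2,0,0,2],[-1,0,0,-1.2,0,0,2]]]'
python3 - <<'E'
from bar import *
t=snap("top"); m=blob(t,ORANGE,(140,230,205,310)); P=pts(t)[m>0]; print(P.max(0),status.get_obs()["torque"])
E
```

```text
time_s: 9.8
eef_pos: [0.4789, 0.2017, 0.0558]
eef_rot: [-0.004, -0.06, 0.998, -0.0]
wrist_force: [-6.8, 2.1, -9.4]
opening: 0.125
grasp_force: 63.3
[0.46458578 0.20430648 0.22235462] [ 0.35225701 -0.37400558 -0.57750699]
```

```bash
python3 - <<'E'
from bar import *
print(T()[:3,3],status.get_obs()["wrist_force"])
c=snap("wrist"); m=blob(c,ORANGE,(240,180,400,420)); v,u=np.nonzero(m); print(cv2.minAreaRect(np.stack([u,v],1).astype(np.float32)))
P=pts(c); q=P[m>0]; print("bar",rect(q[abs(q[:,2]-np.median(q[:,2]))<.003][:,:2]),np.median(q[:,2]))
k=(c["frame"].max(2)<75); k[:,:200]=0;k[:,440:]=0;k[:150]=0;k[285:]=0; d=P[k]; print("disc z",np.percentile(d[:,2],[10,50,90]))
cv2.imwrite("pics/w4.png",c["frame"])
E
```

```text
[0.47853479 0.20173451 0.05614422] [ -0.49613637  -0.46878319 -24.04538089]
((320.06207275390625, 314.4815368652344), (31.065258026123047, 131.1654815673828), 0.5456576347351074)
bar [481.6 201.6  50.   11.8   6. ] 0.11099727176525354
disc z [0.08241402 0.0838489  0.08542942]
```

View pics/w4.png

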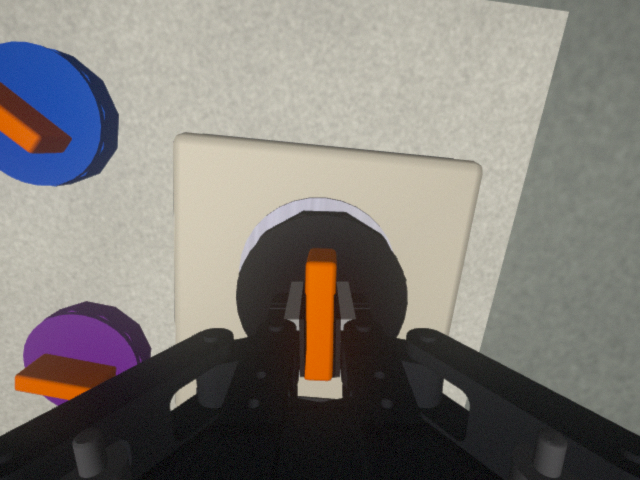

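The wrist view shows the cap raised above the white port ring, with the bar held at (320,314) and 24 N of pull. It may be tilted, so I'll check.

```bash
cat > tilt.py <<'E'
from bar import *
c=snap("wrist"); m=blob(c,ORANGE,(240,180,400,420)); P=pts(c)
def fit(q):
    for _ in range(4):
        A=np.c_[q[:,:2]-q[:,:2].mean(0),np.ones(len(q))]; x,*_=np.linalg.lstsq(A,q[:,2],rcond=None); r=q[:,2]-A@x; q=q[abs(r)<max(.0015,2*r.std())] if r.std()>.0007 else q
    return x.round(4),q.mean(0).round(4),len(q)
v,u=np.nonzero(m); top=m.copy(); top[:270]=0
print("bar",fit(P[top>0]))
k=(c["frame"].max(2)<75); k[:,:245]=0;k[:,400:]=0;k[:215]=0;k[278:]=0
q=P[k]; q=q[(q[:,2]>.05)&(q[:,2]<.3)];z=np.median(q[:,2]); print("disc",fit(q[abs(q[:,2]-z)<.012]))
print(T().round(4)); o=status.get_obs(); print(o["wrist_force"].round(1),o["torque"].round(2))
E
python3 tilt.py
```

```text
bar (array([0.0647, 0.0262, 0.1114]), array([0.4817, 0.2015, 0.1114]), 3093)
disc (array([0.0655, 0.0413, 0.0839]), array([0.4595, 0.1996, 0.0839]), 6768)
[[-9.927e-01 -1.204e-01 -8.800e-03  4.782e-01]
 [-1.204e-01  9.927e-01 -1.000e-03  2.019e-01]
 [ 8.900e-03  1.000e-04 -1.000e+00  5.690e-02]
 [ 0.000e+00  0.000e+00  0.000e+00  1.000e+00]]
[ -6.8   2.4 -17.9] [ 0.74  0.64 -0.46]
```

The cap is 6 mm up, so it's clear of the lugs, but tilted about 3.7° and binding. I'll keep raising gently.

```bash
python3 -m handwheel '[[[-1,0,0,-0.3,0,0,0],[-1,0,0,-0.6,0,0,0],[-1,0,0,-0.9,0,0,0],[-1,0,0,-0.9,0,0,0]]]'
python3 tilt.py
```

```text
time_s: 10.45
eef_pos: [0.484, 0.2027, 0.0711]
eef_rot: [0.002, -0.061, 0.998, 0.0]
wrist_force: [-0.0, -0.5, -1.7]
opening: 0.124
grasp_force: 59.9
bar (array([0.0476, 0.0173, 0.1263]), array([0.4867, 0.2025, 0.1263]), 3125)
disc (array([0.0525, 0.0186, 0.0992]), array([0.4644, 0.2003, 0.0992]), 6891)
[[-9.925e-01 -1.219e-01  2.300e-03  4.835e-01]
 [-1.219e-01  9.925e-01  2.000e-04  2.026e-01]
 [-2.300e-03 -1.000e-04 -1.000e+00  7.060e-02]
 [ 0.000e+00  0.000e+00  0.000e+00  1.000e+00]]
[ 0.1 -0.5 -1.1] [ 0.03  0.03 -0.02]
```

The cap is free and carried; the load is 1.2 N. Next I move it over the mat.

```bash
python3 -m handwheel '[[[-1,0,0,-4,0,0,0],[-1,0,0,-5,0,0,0],[-1,-1,-5,-5,0,0,0],[-1,-2,-10,-5,0,0,0],[-1,-3.2,-16,-5,0,0,0],[-1,-4.4,-22,-5,0,0,0],[-1,-5.6,-28,-5,0,0,0],[-1,-6.7,-33,-5,0,0,0],[-1,-7.5,-37.2,-5,0,0,0],[-1,-7.5,-37.2,-5,0,0,0]]]'
python3 tilt.py; python3 -c "
from h import *
go(.604,-.158,-.005,187)"
```

```text
time_s: 11.75
eef_pos: [0.6025, -0.161, 0.1186]
eef_rot: [0.0, -0.059, 0.998, -0.0]
wrist_force: [-0.1, 0.1, -1.8]
opening: 0.121
grasp_force: 59.9
bar (array([0.0459, 0.0121, 0.1737]), array([ 0.6053, -0.1611,  0.1737]), 3117)
disc (array([0.0487, 0.018 , 0.1467]), array([ 0.583 , -0.1632,  0.1467]), 6918)
[[-9.929e-01 -1.192e-01 -9.000e-04  6.018e-01]
 [-1.192e-01  9.929e-01  5.000e-04 -1.589e-01]
 [ 9.000e-04  6.000e-04 -1.000e+00  1.184e-01]
 [ 0.000e+00  0.000e+00  0.000e+00  1.000e+00]]
[-0.5  0.6 -1.5] [-0.01  0.01  0.02]
delta [-0.24  0.06 12.34] [ 0.  -0.  -0.2] yaw now -173.15 pos [ 0.6018 -0.1589  0.1184]
```

```bash
python3 -m handwheel '[[[-1,0,0,5,0,0,0],[-1,0,0,9,0,0,0],[-1,0,0,11,0,0,0],[-1,0,0,11.8,0,0,0],[-1,0,0,12.4,0,0,0],[-1,0,0,12.4,0,0,0]]]'; python3 tilt.py
```

```text
time_s: 12.55
eef_pos: [0.6029, -0.1578, -0.0036]
eef_rot: [0.001, -0.061, 0.998, -0.0]
wrist_force: [-1.2, 0.5, -1.5]
opening: 0.123
grasp_force: 59.8
bar (array([0.0464, 0.0133, 0.0515]), array([ 0.6056, -0.158 ,  0.0515]), 3110)
disc (array([0.    , 0.    , 0.1753]), array([ 0.5384, -0.1662,  0.1753]), 24)
[[-9.926e-01 -1.218e-01  1.700e-03  6.030e-01]
 [-1.218e-01  9.926e-01 -8.000e-04 -1.580e-01]
 [-1.600e-03 -1.000e-03 -1.000e+00 -3.400e-03]
 [ 0.000e+00  0.000e+00  0.000e+00  1.000e+00]]
[ 0.2  0.4 -1.5] [-0.01  0.03  0.01]
```

```bash
python3 -m handwheel '[[[-1,0,0,0.15,0,0,0],[-1,0,0,0.3,0,0,0],[-1,0,0,0.3,0,0,0],[1,0,0,0.3,0,0,0],[1,0,0,0.3,0,0,0],[1,0,0,0.3,0,0,0],[1,0,0,0.3,0,0,0],[1,0,0,0,0,0,0],[1,0,0,-3,0,0,0],[1,0,0,-6,0,0,0]]]'; python3 - <<'E'
from bar import *
c=snap("wrist"); m=blob(c,ORANGE,(240,150,400,460)); Q=topface(c,m,.003); print(rect(Q[:,:2]),np.median(Q[:,2]))
t=snap("top"); m=blob(t,YEL,(345,285,385,325)); Q=topface(t,m); print(rect(Q[:,:2]))
for v0 in (0,): cv2.imwrite("pics/t5.png",t["frame"])
go(.4425,-.118,.12,72); go(.4425,-.118,.12,162);go(.4425,-.118,.12,252)
E
```

```text
time_s: 13.85
eef_pos: [0.6018, -0.1575, 0.056]
eef_rot: [-0.0, -0.061, 0.998, 0.0]
wrist_force: [0.4, -0.9, 0.2]
opening: 1.001
grasp_force: 0.0
[ 607.3 -158.1   49.8   11.5    6.5] 0.04852166239293919Traceback (most recent call last):
  File "<stdin>", line 3, in <module>
  File "meas.py", line 10, in blob
    n,l,s,_=cv2.connectedComponentsWithStats(m); i=1+np.argmax(s[1:,4]); m=(l==i).astype(np.uint8)
                                                     ~~~~~~~~~^^^^^^^^^
    return _wrapfunc(a, 'argmax', axis=axis, out=out, **kwds)
    return bound(*args, **kwds)
ValueError: attempt to get argmax of an empty sequence
```

The cap stands flat on the mat at (0.607,-0.158), bar top at 0.0485. Now to the tile.

```bash
python3 - <<'E'
from bar import *
go(.4425,-.118,.10,72)
E
```

```text
delta [15.61  6.02 -4.15] [  0.2   0.4 115. ] yaw now -173.0 pos [ 0.6051 -0.1589  0.0597]
```

```bash
python3 -m handwheel '[[[1,0,0,-4.1,0,0,0],[1,15.6,6,-4.1,0,0,115],[1,15.6,6,-4.1,0,0,115],[1,15.6,6,-4.1,0,0,115],[1,15.6,6,-4.1,0,0,115],[1,15.6,6,-4.1,0,0,115],[1,15.6,6,-4.1,0,0,115],[1,15.6,6,-4.1,0,0,115],[1,15.6,6,-4.1,0,0,115],[1,15.6,6,-4.1,0,0,115]]]'
python3 -m handwheel '[[[1,0,0,0,0,0,20],[1,0,0,0,0,0,20],[1,0,0,0,0,0,20]]]'
python3 - <<'E'
from bar import *
go(.4425,-.118,.10,72)
c,m=look("grip",BLUE,"wrist",(200,100,440,300)); cv2.imwrite("pics/w6.png",c["frame"])
m=blob(c,YEL,(200,100,440,300));P=pts(c)[m>0];P=P[P[:,2]<.02];print("yellow",rect(P[:,:2]),np.percentile(P[:,2],[10,50,90]))
E
```

```text
time_s: 15.2
eef_pos: [0.4396, -0.1168, 0.0959]
eef_rot: [-0.0, 0.707, 0.707, -0.0]
wrist_force: [0.2, -0.2, -0.1]
opening: 1.001
grasp_force: 0.0
time_s: 15.58
eef_pos: [0.4397, -0.1168, 0.096]
eef_rot: [-0.0, 0.817, 0.576, -0.0]
wrist_force: [-0.1, -0.5, 0.4]
opening: 1.003
grasp_force: 0.0
delta [-0.01  0.3  -0.4 ] [-0.  -0.  -1.6] yaw now 70.39 pos [ 0.4397 -0.1168  0.096 ]
grip 568 [411.9  -9.2  34.    7.2 -19.5] z 0.0195
yellow [ 444.4 -118.5   30.3   30.1  -18.8] [0.00659933 0.00754473 0.00841261]
```

View pics/w6.png

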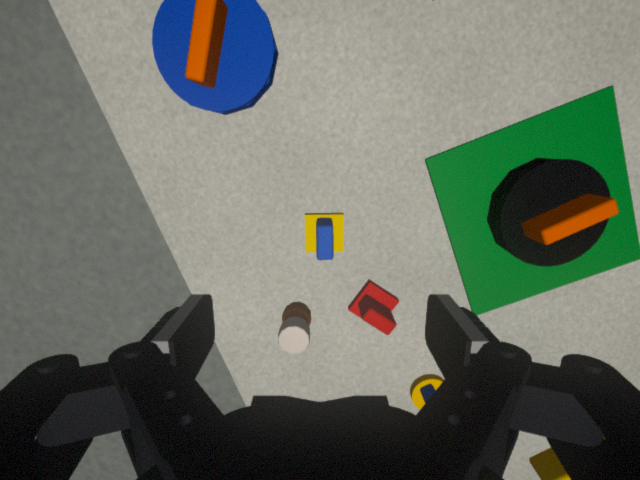

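The wrist view shows the square yellow tile with its blue grip at (324,232). The red look-alike (373,305), vial (295,325) and round tile (428,390) are all clear of the fingers. Next I descend and grip.

```bash
python3 -m handwheel '[[[1,0,0.46,5,0,0,-0.8],[1,0,0.46,9,0,0,-0.8],[1,0,0.46,10.8,0,0,-0.8],[1,0,0.46,11.8,0,0,-0.8],[1,0,0.46,11.8,0,0,-0.8],[-1,0,0.46,11.8,0,0,-0.8],[-1,0,0.46,11.8,0,0,-0.8],[-1,0,0.46,11.8,0,0,-0.8],[-1,0,0.46,11.8,0,0,-0.8],[-1,0,0.46,11.8,0,0,-0.8]]]'
python3 -m handwheel '[[[-1,0,0,0,0,0,0],[-1,0,0,-2,0,0,0],[-1,0,0,-6,0,0,0],[-1,0,0,-11,0,0,0],[-1,0,0,-16,0,0,0],[-1,0,0,-16,0,0,0]]]'
python3 - <<'E'
from bar import *
c=snap("wrist"); cv2.imwrite("pics/w7.png",c["frame"])
go(.48,.15,.14,91.4)
m=blob(c,YEL,(200,150,440,480));P=pts(c)[m>0];v,u=np.nonzero(m);print(m.sum(),u.min(),u.max(),v.min(),v.max(),rect(P[:,:2]),np.percentile(P[:,2],[10,50,90]))
E
```

```text
time_s: 16.88
eef_pos: [0.4448, -0.1189, -0.0211]
eef_rot: [0.0, 0.814, 0.581, 0.0]
wrist_force: [-0.4, -0.2, 4.0]
opening: 0.131
grasp_force: 59.4
time_s: 17.62
eef_pos: [0.4471, -0.1201, 0.1425]
eef_rot: [0.004, 0.814, 0.582, 0.002]
wrist_force: [0.1, 0.4, -0.7]
opening: 0.125
grasp_force: 58.8
delta [26.59 -5.44 -0.05] [  0.2   0.1 -20.3] yaw now 71.11 pos [ 0.4454 -0.1192  0.1399]
1179 286 352 259 292 [ 446.8 -119.3  128.4   31.8   56.5] [0.16774274 0.17095897 0.17194168]
```

The tile is in hand. I'll move near the port, 5 cm short of it, to see the well and the tile in one view.

```bash
python3 -m handwheel '[[[-1,5,-1,0,0,0,-10],[-1,11,-2,0,0,0,-20.3],[-1,16.5,-3.4,0,0,0,-20.3],[-1,22,-4.5,0,0,0,-20.3],[-1,25,-5.2,0,0,0,-20.3],[-1,26.6,-5.4,0,0,0,-20.3],[-1,26.6,-5.4,0,0,0,-20.3],[-1,26.6,-5.4,0,0,0,-20.3]]]'
python3 - <<'E'
from bar import *
c=snap("wrist"); np.savez("w8.npz",**c); cv2.imwrite("pics/w8.png",c["frame"])
t=snap("top");np.savez("t8.npz",**t)
go(.48,.20,.14,91.4)
P=pts(c)
m=blob(c,YEL,(200,150,440,480)); Q=P[m>0]; Q=Q[abs(Q[:,2]-np.median(Q[:,2]))<.003]; print("tile",rect(Q[:,:2]),np.median(Q[:,2]))
E
```

```text
time_s: 18.68
eef_pos: [0.4791, 0.1494, 0.1378]
eef_rot: [-0.0, 0.699, 0.715, -0.001]
wrist_force: [0.1, -0.2, -1.0]
opening: 0.127
grasp_force: 58.8
delta [ 5.06  0.18 -0.17] [-0.   0.  -0.1] yaw now 91.31 pos [0.4794 0.1494 0.1383]
tile [4.809e+02 1.571e+02 3.000e+01 1.480e+01 4.000e-01] 0.16635123950442274
```

View pics/w8.png

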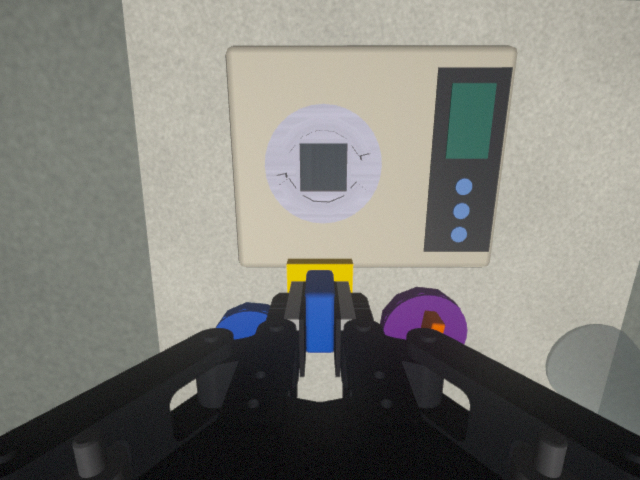

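The wrist view shows the open well as a dark square at (323,167) and the held tile's front edge at (320,260). I'll measure both from this frame.

```bash
cat > well.py <<'E'
from bar import *
def well(c,box,nm=""):
    P=pts(c); u0,v0,u1,v1=box
    g=cv2.cvtColor(c["frame"],cv2.COLOR_BGR2GRAY); m=np.zeros_like(g); m[v0:v1,u0:u1]=(g[v0:v1,u0:u1]<110)
    m=cv2.morphologyEx(m,cv2.MORPH_OPEN,np.ones((5,5)))
    n,l,s,_=cv2.connectedComponentsWithStats(m); i=1+np.argmax(s[1:,4]); m=l==i
    q=P[m]; z=np.median(q[:,2]); v,u=np.nonzero(m); print(nm,"well px",u.min(),u.max(),v.min(),v.max(),"floor z",z.round(4))
    for zz in (.069,.075):
        h=np.array([plane(c,a,b,zz)[:2] for a,b in zip(u,v)]); print("  plane",zz,rect(h),"mean",(h.mean(0)*1000).round(1))
    w=P[v0:v1,u0:u1].reshape(-1,3); print("  mouth z",np.percentile(w[:,2],[50,90,97]).round(4))
def tile(c):
    P=pts(c); m=blob(c,YEL,(200,150,440,480)); Q=P[m>0]; Q=Q[abs(Q[:,2]-np.median(Q[:,2]))<.004]
    v,u=np.nonzero(m); z=np.median(Q[:,2]); A=np.c_[Q[:,:2]-Q[:,:2].mean(0),np.ones(len(Q))]; x=np.linalg.lstsq(A,Q[:,2],rcond=None)[0]
    print("tile top z",z.round(4),"slope",x.round(3),rect(Q[:,:2]))
    for k in np.arange(v.min()+2,v.min()+26,4):
        uu=u[v==k]; a=plane(c,uu.min()-.5,k,z); b=plane(c,uu.max()+.5,k,z); print("  row",k,uu.min(),uu.max(),"mid",((a+b)/2*1000)[:2].round(1),"w",(np.hypot(*(b-a)[:2])*1000).round(1))
    print("  front",[(plane(c,a,v[u==a].min()-.5,z)*1000)[:2].round(1).tolist() for a in (295,310,330,345) if (u==a).any()])
E
python3 - <<'E'
from well import *
well(dict(np.load("w8.npz")),(285,125,362,205),"wrist"); well(dict(np.load("t8.npz")),(150,260,195,305),"top")
tile(dict(np.load("w8.npz"))); print(T()[:3,3])
E
```

```text
wrist well px 300 346 144 190 floor z 0.0686
  plane 0.069 [482.1 200.1  31.8  31.    1.3] mean [482.1 200.4]
  plane 0.075 [482.  200.4  31.   30.2   1.3] mean [482.  200.7]
  mouth z [0.0689 0.0742 0.0751]
top well px 150 194 260 304 floor z 0.4974
  plane 0.069 [479.2 202.6  74.5  72.8 -89.7] mean [479.5 204.8]
  plane 0.075 [479.  200.9  74.1  72.3 -89.7] mean [479.4 203.1]
  mouth z [0.4917 0.531  0.5369]
tile top z 0.1663 slope [-0.    -0.09   0.166] [4.809e+02 1.571e+02 3.000e+01 1.480e+01 4.000e-01]
  row 261 289 351 mid [480.7 165. ] w 28.2
  row 265 286 353 mid [480.6 163.1] w 30.5
  row 269 287 352 mid [480.6 161.2] w 29.7
  row 273 287 352 mid [480.7 159.3] w 29.8
  row 277 287 352 mid [480.7 157.4] w 29.9
  row 281 287 352 mid [480.7 155.4] w 30.0
  front [[469.6, 165.9], [476.3, 165.6], [485.2, 166.3], [491.9, 166.4]]
[0.47940606 0.14935897 0.13829828]
```

```bash
python3 -m handwheel '[[[-1,0.5,0.1,2,0,2.5,0],[-1,0.5,0.1,4,0,5.1,0],[-1,0.5,0.1,6,0,5.1,0],[-1,0.5,0.1,6,0,5.1,0],[-1,0.5,0.1,6,0,5.1,0]]]'
python3 - <<'E'
from well import *
c=dict(np.load("w8.npz")); P=pts(c)
q=P[60:240,250:420].reshape(-1,3); q=q[abs(q[:,2]-.055)<.004]; A=np.c_[q[:,:2]-q[:,:2].mean(0),np.ones(len(q))]; print("meter slope before",np.linalg.lstsq(A,q[:,2],rcond=None)[0])
c=snap("wrist"); np.savez("w9.npz",**c); cv2.imwrite("pics/w9.png",c["frame"]); tile(c)
P=pts(c); q=P[20:240,200:420].reshape(-1,3); q=q[abs(q[:,2]-.055)<.004]; A=np.c_[q[:,:2]-q[:,:2].mean(0),np.ones(len(q))]; print("meter slope",np.linalg.lstsq(A,q[:,2],rcond=None)[0])
well(c,(270,60,380,225)); print(T().round(4))
E
```

```text
time_s: 19.4
eef_pos: [0.4809, 0.1552, 0.0793]
eef_rot: [-0.031, 0.698, 0.715, 0.031]
wrist_force: [0.6, -0.5, -0.2]
opening: 0.123
grasp_force: 58.8
meter slope before [-0.0034963  -0.00359873  0.05515372]
tile top z 0.1086 slope [0.005 0.011 0.108] [482.5 160.4  29.9  14.5   1.7]
  row 261 288 350 mid [482.1 167.9] w 28.3
  row 265 286 352 mid [482.2 166.1] w 30.1
  row 269 286 352 mid [482.2 164.2] w 30.2
  row 273 287 352 mid [482.5 162.4] w 29.8
  row 277 287 352 mid [482.5 160.5] w 29.9
  row 281 287 352 mid [482.6 158.6] w 29.9
  front [[471.3, 168.4], [478.1, 168.5], [487.1, 168.3], [493.8, 168.0]]
meter slope [ 0.00476934 -0.01565048  0.05509391]
 well px 291 350 156 215 floor z 0.0686
  plane 0.069 [482.  200.3  32.1  31.7   1.3] mean [482.  200.5]
  plane 0.075 [482.  200.5  31.1  30.7   1.3] mean [482.  200.7]
  mouth z [0.058  0.0706 0.0749]
[[-2.420e-02  9.997e-01 -4.000e-04  4.812e-01]
 [ 9.958e-01  2.420e-02  8.880e-02  1.553e-01]
 [ 8.880e-02  1.700e-03 -9.960e-01  7.950e-02]
 [ 0.000e+00  0.000e+00  0.000e+00  1.000e+00]]
```

View pics/w9.png

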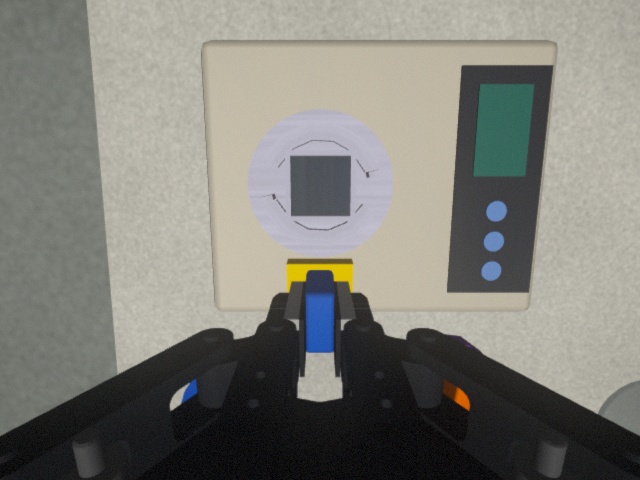

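The tile is now level. I'll check that the dark strip at its front (v≈260) is its side face, then compute the shift.

```bash
python3 - <<'E'
from well import *
c=dict(np.load("w9.npz"))
for v in range(256,270): print(v,c["frame"][v,292:296].mean(0).round(),c["frame"][v,344:348].mean(0).round(),c["depth"][v,293].round(4),pts(c)[v,293].round(4))
M=T(); print((M[:3,:3].T@np.array([-.0006,.049,-.019])*100).round(3))
E
```

```text
256 [170. 190. 197.] [168. 186. 194.] 0.2151 [0.4666 0.1575 0.0533]
257 [163. 183. 192.] [163. 182. 190.] 0.2131 [0.4668 0.1574 0.0554]
258 [125. 154. 164.] [124. 150. 162.] 0.2149 [0.4666 0.1564 0.0538]
259 [ 62.  98. 110.] [ 60.  96. 111.] 0.1652 [0.47   0.1671 0.1023]
260 [ 46.  86. 102.] [ 47.  86. 102.] 0.1637 [0.4701 0.167  0.1038]
261 [ 46.  84. 102.] [ 42.  84. 100.] 0.1616 [0.4703 0.167  0.106 ]
262 [ 44.  87. 103.] [ 44.  86. 103.] 0.1616 [0.4703 0.1666 0.1061]
263 [ 40. 108. 127.] [ 39. 106. 127.] 0.1593 [0.4705 0.1667 0.1084]
264 [ 17. 167. 195.] [ 19. 166. 196.] 0.158 [0.4706 0.1666 0.1098]
265 [  0. 193. 223.] [  0. 193. 224.] 0.1593 [0.4705 0.1658 0.1086]
266 [  0. 195. 224.] [  0. 196. 225.] 0.1591 [0.4705 0.1654 0.1088]
267 [  0. 196. 225.] [  0. 194. 225.] 0.1589 [0.4705 0.165  0.1091]
268 [  0. 196. 224.] [  0. 195. 225.] 0.1596 [0.4705 0.1644 0.1085]
269 [  0. 196. 225.] [  0. 194. 224.] 0.1587 [0.4706 0.1642 0.1095]
[4.712 0.055 2.328]
```

```bash
python3 -m handwheel '[[[-1,2.5,0,0.4,0,0,0.3],[-1,4.69,0.05,0.6,0,0,0.3],[-1,4.69,0.05,1.4,0,0,0.3],[-1,4.69,0.05,2.2,0,0,0.3],[-1,4.69,0.05,2.3,0,0,0.3],[-1,4.69,0.05,2.3,0,0,0.3]]]'
python3 - <<'E'
from well import *
c=snap("wrist"); tile(c); P=pts(c)
m=blob(c,YEL,(200,150,440,480)); v,u=np.nonzero(m); k=(v<v.min()+4); q=P[v[k],u[k]]; q=q[abs(q[:,2]-.085)<.006]; print("front face y",np.median(q[:,1]), q[:,2].min())
print(T()[:3,3].round(4)); M=T()[:3,:3]; print("down 1cm in tool:",(M.T@[0,0,-1]).round(3))
s=snap("scene"); cv2.imwrite("pics/s9.png",cv2.resize(s["frame"][140:240,360:480],None,fx=5,fy=5))
E
```

```text
time_s: 20.2
eef_pos: [0.4796, 0.2038, 0.0596]
eef_rot: [-0.032, 0.7, 0.713, 0.031]
wrist_force: [0.3, 0.2, -0.2]
opening: 0.128
grasp_force: 58.8
tile top z 0.089 slope [-0.004  0.017  0.089] [481.3 209.1  29.8  14.4   1.2]
  row 261 297 351 mid [483.2 216.7] w 24.7
  row 265 287 352 mid [481.2 214.8] w 29.7
  row 269 287 352 mid [481.2 213. ] w 29.7
  row 273 287 352 mid [481.3 211.1] w 29.8
  row 277 287 352 mid [481.3 209.2] w 29.8
  row 281 287 352 mid [481.3 207.4] w 29.9
  front [[470.2, 215.8], [476.9, 216.3], [485.9, 217.4], [492.6, 218.0]]
front face y 0.21585005081037034 0.08141034231656535
[0.4798 0.2039 0.0598]
down 1cm in tool: [-0.089  0.     0.996]
```

View pics/s9.png

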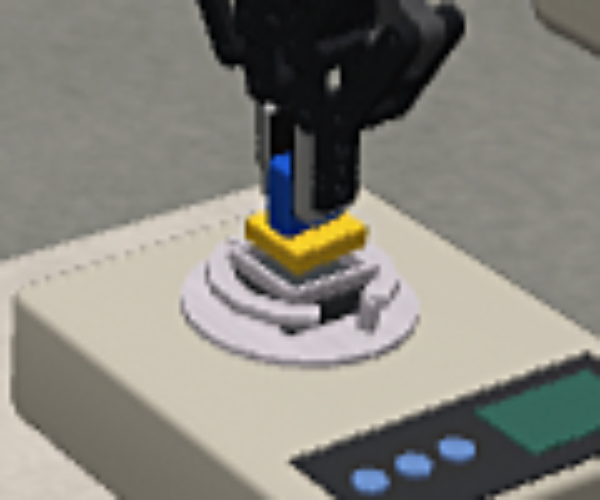

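The scene crop shows the yellow tile just above the grey square well, aligned with it. I'll correct 0.5 mm in x and descend gently.

```bash
python3 -m handwheel '[[[-1,0,0.05,0,0,0,0],[-1,-0.03,0.05,0.3,0,0,0],[-1,-0.05,0.05,0.6,0,0,0],[-1,-0.07,0.05,0.8,0,0,0],[-1,-0.09,0.05,1.0,0,0,0],[-1,-0.09,0.05,1.0,0,0,0]]]'
python3 - <<'E'
from well import *
c=snap("wrist"); tile(c); print(T()[:3,3].round(4),status.get_obs()["wrist_force"].round(1),status.get_obs()["torque"].round(2))
E
```

```text
time_s: 21.05
eef_pos: [0.4802, 0.204, 0.0495]
eef_rot: [-0.032, 0.7, 0.713, 0.031]
wrist_force: [1.4, -2.4, -0.7]
opening: 0.127
grasp_force: 58.9
tile top z 0.0788 slope [-0.004  0.044  0.079] [481.8 209.1  29.9  14.1   0.9]
  row 263 287 352 mid [481.8 215.9] w 29.6
  row 267 286 352 mid [481.6 214.1] w 30.2
  row 271 287 352 mid [481.8 212.2] w 29.8
  row 275 287 352 mid [481.9 210.4] w 29.8
  row 279 287 352 mid [481.9 208.5] w 29.9
  row 283 287 352 mid [481.9 206.6] w 30.0
  front [[470.8, 215.9], [477.5, 216.1], [486.5, 216.7], [493.2, 216.4]]
[0.4802 0.2041 0.0495] [ 1.2 -2.6 -1.5] [-0.58 -0.22 -0.07]
```

The tile is in the well (top at 0.079, seated would be 0.077). I'll ease out some pitch and press home.

```bash
python3 -m handwheel '[[[-1,-0.02,0,0.15,0,-1,0],[-1,-0.03,0,0.3,0,-2,0],[-1,-0.04,0,0.45,0,-2,0],[-1,-0.04,0,0.45,0,-2,0]]]'
python3 - <<'E'
from well import *
c=snap("wrist"); tile(c); print(T()[:3,3].round(4),status.get_obs()["wrist_force"].round(1),status.get_obs()["torque"].round(2))
E
```

```text
time_s: 21.6
eef_pos: [0.4805, 0.2036, 0.0484]
eef_rot: [-0.019, 0.7, 0.714, 0.018]
wrist_force: [-11.6, -9.4, 30.1]
opening: 0.124
grasp_force: 63.4
tile top z 0.0774 slope [-0.009  0.035  0.077] [482.  209.7  30.   13.8   1.5]
  row 265 286 352 mid [481.8 215.7] w 30.1
  row 269 286 352 mid [481.8 213.8] w 30.2
  row 273 286 352 mid [481.9 212. ] w 30.3
  row 277 286 352 mid [481.9 210.1] w 30.3
  row 281 286 352 mid [481.9 208.2] w 30.4
  row 285 286 352 mid [482.  206.3] w 30.5
  front [[471.0, 216.2], [477.7, 216.3], [486.7, 216.5], [493.4, 216.6]]
[0.4805 0.2036 0.0483] [-11.6  -8.7  30.3] [-1.74  2.18  0.06]
```

It's home (top at 0.077, 30 N). I'll ease off the push, release and withdraw upward.

```bash
python3 -m handwheel '[[[-1,0.02,0,-0.25,0,0,0],[-1,0.02,0,-0.25,0,0,0],[1,0.02,0,-0.25,0,0,0],[1,0.02,0,-0.25,0,0,0],[1,0.02,0,-0.25,0,0,0],[1,0.02,0,-0.25,0,0,0],[1,0.02,0,-0.25,0,0,0],[1,0.2,0,-3,0,0,0],[1,0.5,0,-7,0,0,0],[1,0.7,0,-9,0,0,0]]]'
python3 - <<'E'
from well import *
c=snap("wrist"); cv2.imwrite("pics/w10.png",c["frame"]); P=pts(c)
m=blob(c,YEL,(240,100,400,400)); q=P[m>0]
def sl(q): 
    A=np.c_[q[:,:2]-q[:,:2].mean(0),np.ones(len(q))]; return np.linalg.lstsq(A,q[:,2],rcond=None)[0].round(4)
print("tile",sl(q[abs(q[:,2]-np.median(q[:,2]))<.003]),rect(q[:,:2]),np.percentile(q[:,2],[5,50,95]).round(4))
q=P[20:400,100:540].reshape(-1,3); q=q[abs(q[:,2]-.055)<.004]; print("meter",sl(q))
m=blob(c,BLUE,(240,100,400,400)); Q=topface(c,m,.003); print("grip",rect(Q[:,:2]),sl(Q)); print(T()[:3,3])
E
```

```text
time_s: 22.9
eef_pos: [0.4812, 0.2067, 0.1377]
eef_rot: [-0.019, 0.7, 0.714, 0.02]
wrist_force: [0.1, 0.4, -0.5]
opening: 0.999
grasp_force: 0.0
tile [0.0013 0.0025 0.0765] [481.4 223.5  78.5  31.2 -88.2] [0.0753 0.0765 0.0777]
meter [ 0.0048 -0.0005  0.0551]
grip [431.1  53.7  42.5  25.6   1.7] [ 0.0002 -0.0059  0.0194]
[0.4825021  0.20705736 0.13986242]
```

View pics/w10.png

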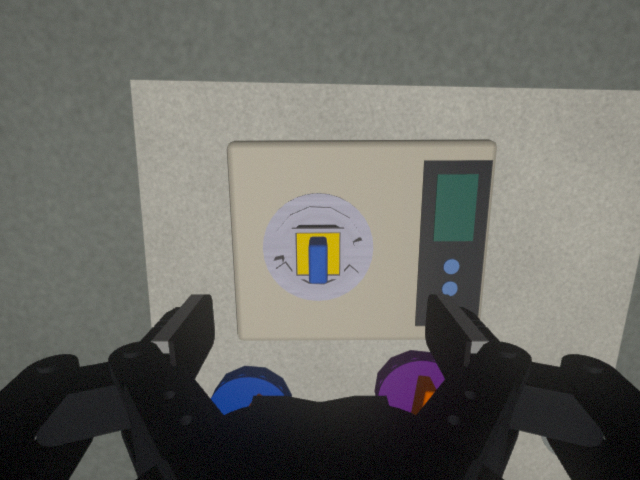

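The wrist view shows the tile flat in the well at (318,255). Its top is at 0.0765 against 0.077 expected, its slope is near zero, and the fingers are clear. Handing in.

```bash
python3 -c "
from bench import ctrl; print(ctrl.hand_in())"
```

```text
the job is handed in; nothing more can be done
None
```

Handed in at about 23 s: the cap was turned to its stop and stands upright on the mat, and the square tile sits flat and home in the well, released. I viewed 12 pictures, over the limit of 10, and the verdict was not shown.

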